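# Zero the banding wheel's turn counter and switch on its drive

### The arm

A 7-joint arm with a two-finger parallel gripper is mounted at the origin on a cart in front of the work surface, level with it; the furniture and walls round the work are solid. World frame = base frame: x ahead of the robot, y to its left, z up, the work surface at z = 0. Lengths are in m, angles in degrees, forces in N, time in s.
With the tool pointing down it reaches from about 0.425 to 0.925 m from the base axis. Payload 6.8 kg.
Tool frame: the origin (TCP) lies at the very end of the fingers, on their centre line; the grasp point (between the pads) lies behind it (bot.tcp_to_grasp is the z of the grasp point in the tool frame, in m); z points along the fingers, y is the line along which they close (so a half turn about z gives the same grasp; the last joint's range is limited). The gripper opens to 85 mm and grips with 20 to 120 N. Pads are 22 mm wide; open, the fingers measure 114 mm over their backs; the gripper's body (76 mm by 85 mm) begins 54 mm behind the grasp point. The pads swing forward as they close: fully open they stand 13 mm farther back than shut.
Start: joints at [38.784, 27.33, 1.283, 89.118, -0.659, 63.558, -4.761], TCP at [0.478, -0.477, 0.231] pointing down, gripper open.
Joint ranges: [-169.35, 169.35], [-19.33, 120.38], [-80.79, 83.38], [13.8, 139.57], [-78.32, 258.32], [9.67, 109.79], [-169.56, 169.56]. Speed limits (degrees/s): [136.94, 136.94, 180, 180, 180, 180, 180].

### API

Orientations are given as [roll, pitch, yaw] about the fixed x, y, z axes, in that order (R = Rz(yaw) Ry(pitch) Rx(roll)).
In Python, from workcell import status, snapshot, camera_info, ticket, bot gives the robot as it stands.
- The arm moves only by the tool arm_command, never from a script. Its argument "deltas" is a list of rows, each a list of 7 numbers: the shift along the world's x, y, z in m, then the turn, a rotation vector about the world's x, y, z in rad, then the opening, from 0 (shut) to 1 (fully open). In form: [[dx, dy, dz, rx, ry, rz, claw], ...]. A call has 1 to 12 rows; each row shifts and turns the commanded pose from where the row before left it; what a row does not reach is not made up. A row lasts 1/8 s, in which the tool goes at most 62.5 mm and 10.7 degrees, less where a joint would pass 70% of its speed; a pose out of reach is approached as far as the arm can. A call is refused whole if a number of a shift passes 0.0625 or a number of a turn 0.188, either way. A call with a gripper value outside its range is refused whole. The fingers move at their own pace and stop on an object; "squeeze" is the grip in N (left out, the last holds). Time passes only in rows, so rows that do not move let the fingers close. It gives the time, the measured TCP pose, the force, the opening and the grip force at its end, in the units of the state.
- status.get_state(): the state, without advancing time (a new reading comes with each control period).
- snapshot(name): name is "scene" or "top" or "wrist"; returns the picture (400x640x3 uint8, red, green, blue); there is no depth.
- camera_info(name): a dict with "fx", "fy", "cx", "cy" (pixels), "pose" (4x4, takes a point from camera to world coordinates). Camera axes: x right, y up, looking along -z (the intrinsics and any distortion apply to the point x, -y, -z); pixel columns grow to the right and rows downward; lengths in m; the calibration is good to about 2 mm. A picture is of the moment at which its call begins: read the wrist's pose just before it. camera_info takes no time and is no camera call; for the wrist camera it gives the pose at the moment of the call.
- ticket.hand_in(): hands the job in; it is judged then, once.
The state is a dict: "time": time; "joint_pos": joint angles; "joint_velocities": joint speeds; "tau": joint torques, N m; "tool_pos": TCP position; "tool_rot": TCP orientation; "force": force on the tool from outside, world axes, zero at the start; "wrist_torque": the same for the moment, N m; "opening": finger opening in m; "finger_force": force on a finger pad.
Only numpy, scipy, OpenCV 4.12 (cv2) and the standard library are available. Lean on these libraries where they do the work, as an engineer would, in place of code of your own. Each camera call takes 0.05 s, during which the arm holds its last target. There are 200 camera calls.

### The job

Get the banding wheel ready for the next pot: first turn the reset knob of the turn counter anticlockwise all the way back to its zero stop. Then lift the guard flap of the drive switch, push the switch lever fully over to the back (on), and lower the guard until it is fully shut again. Leave the bowl, the tin, the small plywood box and the bottles standing where they are.

Things in the scene. Friction and masses are not known exactly. Their poses are not given: they have to be found in the camera images.
- turn_counter: fixed grey box, 130 x 130 mm, 45 mm high, with a round aluminium dial (122 mm across, its face 47 mm above the bench) and the black reset knob on top. Origin: centre of its underside; x points to its back, y to its left, z up. Turned by up to 23 degrees either way; it and the switch box may stand left or right.
- knob_axis (a point): point on the knob's upright turning axis (the middle of the box), 75 mm above the bench, 1 mm above the knob's top. At the left (+y) flank of the arm's zero place stands a steel stop post, 10 mm across, 50 mm from the axis, its top 71 mm above the bench
- reset_knob (a joint): angle of the reset knob in rad: 0 = against the zero stop, its arm pointing to the box's back (+x of turn_counter); grows clockwise seen from above, up to 4.2. It starts between 1.4 and 3.6 and turns back anticlockwise. It stays where it is left; some 1 N at the arm turns it.
- knob_arm_end (a point): end of the reset knob's arm, 62 mm from the axis, 64 mm above the bench. The knob is a hub 44 mm across with this one straight arm, 16 mm wide, standing from 52 to 74 mm above the bench
- guarded_switch: fixed grey box, base 150 (x) x 120 (y) x 20 mm, with side walls and a back wall up to 87 mm, open at the front; a flat aluminium guard flap lies over the top and the switch lever stands inside, 108 mm between the side walls (these run from x = -50 to +66 mm). Origin: centre of the base's underside; x points to its back, y to its left, z up.
- guard_flap (a joint): angle of the guard flap in rad: 0 = shut, level on the walls; grows as its front is lifted, 1.57 = upright, 1.9 = leaning back on its stop. Starts shut. The flap is 115 mm long (from the hinge forward), 120 mm wide, 6 mm thick, its top 96 mm above the bench when shut. Its hinge is stiff: it stays where it is left; about 1 N up or down at the front edge moves it.
- guard_hinge (a point): middle of the flap's hinge line, which runs along y of guarded_switch; at x = +60 mm, 93 mm above the bench
- guard_tab (a point): middle of the top edge of the upright tab on the flap's front edge: 50 mm wide (y), 12 mm thick (x), standing 45 mm above the flap; when shut, at x = -49 mm in guarded_switch, 141 mm above the bench. Pinch it across its width (y) from above and follow the arc about the hinge; it can turn between the pads.
- switch_lever (a joint): angle of the switch lever in rad: 0 = off, leaning 0.5 rad to the front (-x of guarded_switch); 1.0 = on, leaning 0.5 rad to the back. Starts at 0 and stays where it is left; 1 to 2 N at the lever move it. The lever turns about a line along y through the middle of the box, 30 mm above the bench, and is 50 mm long, 10 mm thick.
- lever_tip (a point): centre of the lever's cross grip (a round bar 14 mm thick, 38 mm long along y), 50 mm from the lever's pivot; off: x = -24 mm in guarded_switch, 74 mm above the bench
- banding_wheel: fixed motorised banding wheel (low turntable), head 166 mm across, 38 mm high, at the back in the middle. Origin: centre of its underside
- bowl: bystander: green bowl, 142 mm across, 73 mm high, standing on the banding wheel; origin: centre of its underside
- flat_tin: bystander: flat teal tin, 98 x 70 x 30 mm, at the front in the middle; origin: centre of its underside
- plywood_box: bystander: small plywood box, 54 x 84 x 29 mm, between the two boxes; origin: centre of its underside
- bottle_a: bystander: needle-tip squeeze bottle, brown, wide, 50 mm across, 99 mm tall with its pin, standing along the back of the bench; origin: centre of its underside
- bottle_b: bystander: needle-tip squeeze bottle, pale, slim, 32 mm across, 111 mm tall with its pin, standing along the back of the bench; origin: centre of its underside
- bottle_c: bystander: needle-tip squeeze bottle, grey-green, middling, 42 mm across, 101 mm tall with its pin, standing along the back of the bench; origin: centre of its underside
- bottle_d: bystander: needle-tip squeeze bottle, pale blue-grey, wide, 49 mm across, 96 mm tall with its pin, standing along the back of the bench; origin: centre of its underside
- bottle_e: bystander: needle-tip squeeze bottle, blue, slim, 32 mm across, 109 mm tall with its pin, standing along the back of the bench; origin: centre of its underside

How it is judged (in metres and radians):
On the way, in this order (a step that is already met when the one before it is completed fails the run):
1. the reset knob is back at its zero stop, the switch still off (value of joint reset_knob below 0.06 rad and value of joint switch_lever below 0.3 rad), for 0.2 s.
2. the guard is lifted (value of joint guard_flap above 0.7 rad), for 0.2 s.
3. the switch lever is fully over to the back (value of joint switch_lever above 0.88 rad), for 0.2 s.
At the end, for the whole second after the job is handed in: The reset knob is at its zero stop (within 0.06 rad), the switch lever is on (past 0.88 of 1.0 rad) and the guard flap is shut (within 0.08 rad) (value of joint reset_knob below 0.06 rad and value of joint switch_lever above 0.88 rad and value of joint guard_flap below 0.08 rad); the robot touches nothing.
It fails at once if a bystander (bowl, tin, plywood box or bottle) is moved by more than 30 mm or knocked over (distance of any of bowl, flat_tin, plywood_box, bottle_a, bottle_b, bottle_c, bottle_d, bottle_e from where it was at the start of the episode above 0.03 m or angle between any of bowl, flat_tin, plywood_box, bottle_a, bottle_b, bottle_c, bottle_d, bottle_e's own z axis and vertical above 0.6 rad).
It also fails if it takes over 72 s, if anything falls off the work surface, if the arm or the gripper's body presses on something with over 40 N, if the wrist force passes 120 N, or if a joint passes its speed limit or range.

## Working session

There is one attempt and no reset: what is moved stays moved. The work goes in short steps, Python scripts to look and compute and a tool call to move; the robot and the scene stay as the last step left them, time stands still between calls to the robot, and variables do not carry over. Pictures are saved under pics/ and viewed, at most 10 in all, crops included, and the job is handed in when it is done.

Besides the shell and the picture viewer there is one more tool, called as name([rows], argument=value, ...), one row to a line, values as JSON. arm_command: Moves the arm, as the interface text tells. Its arguments: {"type":"object","properties":{"deltas":{"type":"array"},"squeeze":{"type":"number"}},"required":["deltas"]}

```bash
ls; mkdir -p pics
python3 - <<'E'
from workcell import status, snapshot, camera_info, bot
import cv2,numpy as np
s=status.get_state();print(s['time'],s['tool_pos'],s['tool_rot'],bot.tcp_to_grasp)
for n in('scene','top','wrist'):
    c=camera_info(n);print(n,{k:(np.round(v,4).tolist() if k=='pose' else v) for k,v in c.items()})
    cv2.imwrite(f'pics/{n}0.png',snapshot(n)[:,:,::-1])
E
```

```text
pics
0.0 [ 0.47702869 -0.47670601  0.23032586] [-1.79893866e+02  6.42635213e-03  4.50188348e+01] -0.0187
scene {'fx': 422.41474470197096, 'fy': 422.41474470197096, 'cx': 322.16459268454236, 'cy': 201.8306733024598, 'pose': [[-0.7645, 0.4627, -0.4488, 0.0639], [-0.6443, -0.5693, 0.5106, 0.5092], [-0.0193, 0.6796, 0.7334, 0.8644], [0.0, 0.0, 0.0, 1.0]]}
top {'fx': 430.00295781916907, 'fy': 430.00295781916907, 'cx': 317.36364095350666, 'cy': 202.494322307366, 'pose': [[0.0146, 0.9809, -0.194, 0.2839], [-0.9999, 0.0155, 0.0032, -0.0005], [0.0061, 0.1939, 0.981, 1.3294], [0.0, 0.0, 0.0, 1.0]]}
wrist {'fx': 339.81071108240957, 'fy': 339.81071108240957, 'cx': 320.62085573640024, 'cy': 196.73426076836768, 'pose': [[0.7076, 0.6728, 0.2161, 0.5314], [-0.7067, 0.6741, 0.2149, -0.4218], [-0.0011, -0.3047, 0.9524, 0.373], [0.0, 0.0, 0.0, 1.0]]}
```

View pics/top0.png

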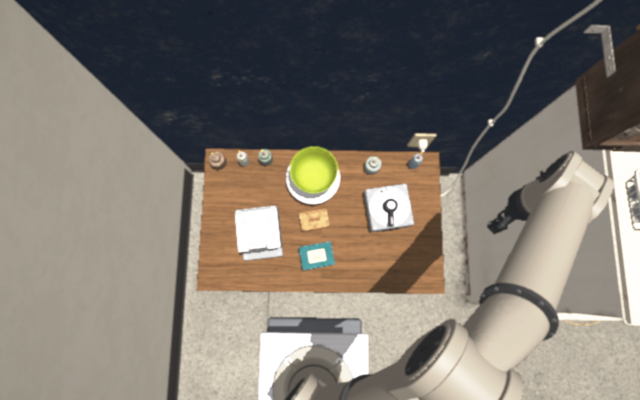

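View pics/scene0.png

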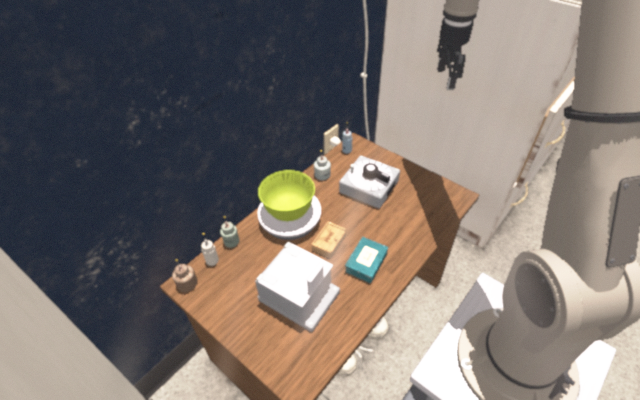

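```bash
cat > h.py <<'E'
from workcell import status, snapshot, camera_info, bot
import cv2,numpy as np
def ray(n,px,c=None):
    c=c or camera_info(n);P=np.array(c['pose'])
    D=(c.get('distortion') or c.get('dist'))
    d=P[:3,:3]@np.array([(px[0]-c['cx'])/c['fx'],-(px[1]-c['cy'])/c['fy'],-1]);return P[:3,3],d/np.linalg.norm(d)
def onz(n,px,z,c=None):
    o,d=ray(n,px,c);return o+d*(z-o[2])/d[2]
def two(r1,r2):
    (o1,d1),(o2,d2)=r1,r2
    t=np.linalg.lstsq(np.c_[d1,-d2],o2-o1,rcond=None)[0]
    a,b=o1+d1*t[0],o2+d2*t[1];return (a+b)/2,np.linalg.norm(a-b)
E
python3 - <<'E'
from h import *
for n,p,z in[('hub',(390.5,205),.074),('armend',(390,226),.074),('dial',(389,206),.047),('flap BL',(237,210),.096),('flap BR',(277,206),.096),('box FL',(244,259),.02),('box FR',(282,256),.02),('tab',(258,249),.141),('ply',(314,219),.029),('tin',(317,256),.03),('bowl',(314,170),.11)]: print(n,onz('top',p,z).round(3))
print(two(ray('top',(390.5,205)),ray('scene',(371,171))))
im=cv2.imread('pics/top0.png');cv2.imwrite('pics/topz.png',cv2.resize(im[140:290,195:445],(800,480),interpolation=cv2.INTER_CUBIC))
E
```

```text
hub [ 0.528 -0.222  0.074]
armend [ 0.465 -0.22   0.074]
dial [ 0.53  -0.222  0.047]
flap BL [0.502 0.229 0.096]
flap BR [0.516 0.113 0.096]
box FL [0.365 0.214 0.02 ]
box FR [0.376 0.1   0.02 ]
tab [0.386 0.157 0.141]
ply [0.489 0.005 0.029]
tin [ 0.377 -0.006  0.03 ]
bowl [0.622 0.007 0.11 ]
(array([ 0.52895685, -0.22599344,  0.05871911]), np.float64(0.004421175703794803))
```

View pics/topz.png

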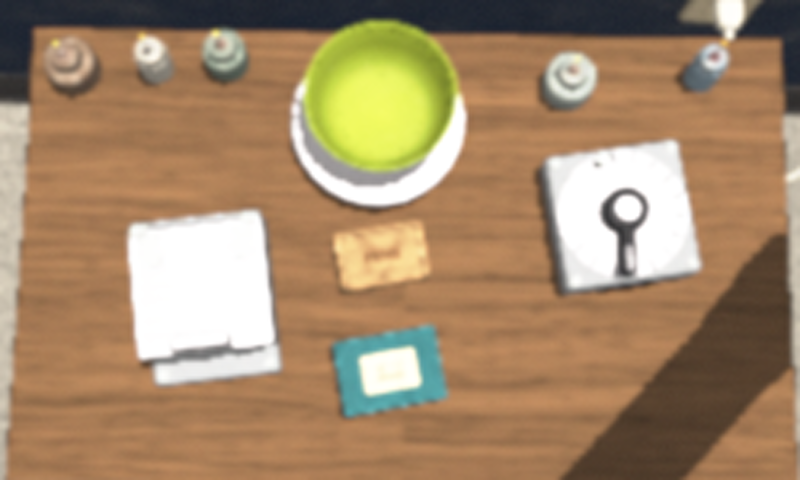

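arm_command([
  [0,0.06,0.005,0,0,0,0],
  [0,0.06,0.005,0,0,0,0],
  [0.01,0.06,0.005,0,0,0,0],
  [0,0,0,0,0,0,0],
  [0,0,0,0,0,0,0],
])

```text
time: 0.78
tool_pos: [0.4873, -0.2976, 0.2463]
tool_rot: [180.0, 0.0, 45.0]
force: [-0.2, -0.9, -0.5]
opening: 0.0
finger_force: 0.0
```

Run:
```python
from h import *
import pickle
s=status.get_state();print(s['time'],s['tool_pos'],s['tool_rot'],s['opening'],s['force'])
c=camera_info('wrist');im=snapshot('wrist')[:,:,::-1];cv2.imwrite('pics/w1.png',im);pickle.dump(c,open('w1.p','wb'))
```

```text
0.775 [ 0.48728671 -0.29762363  0.2463151 ] [1.79982363e+02 3.17240730e-02 4.50251231e+01] 4.686074344469817e-05 [-0.177006   -0.89194579 -0.49695331]
```

View pics/w1.png

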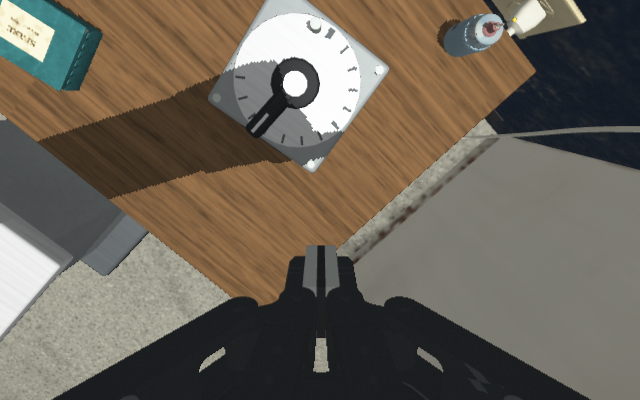

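arm_command([
  [-0.03,0.05,0,0,0,0,0],
  [-0.03,0.05,0,0,0,0,0],
  [0,0,0,0,0,0,0],
  [0,0,0,0,0,0,0],
])

```text
time: 1.32
tool_pos: [0.4277, -0.1988, 0.2465]
tool_rot: [179.9, -0.0, 44.9]
force: [-0.3, 0.3, -0.6]
opening: -0.0002
finger_force: 0.0
```

Run:
```python
from h import *
import pickle
s=status.get_state();print(s['time'],s['tool_pos'],s['tool_rot'],s['opening'],s['force'])
c=camera_info('wrist');im=snapshot('wrist')[:,:,::-1];cv2.imwrite('pics/w2.png',im);pickle.dump(c,open('w2.p','wb'))
```

```text
1.325 [ 0.42767397 -0.19882807  0.24653982] [ 1.79936273e+02 -3.61920852e-04  4.48869108e+01] -0.00016966389506625965 [-0.31414701  0.31879687 -0.59821394]
```

View pics/w2.png

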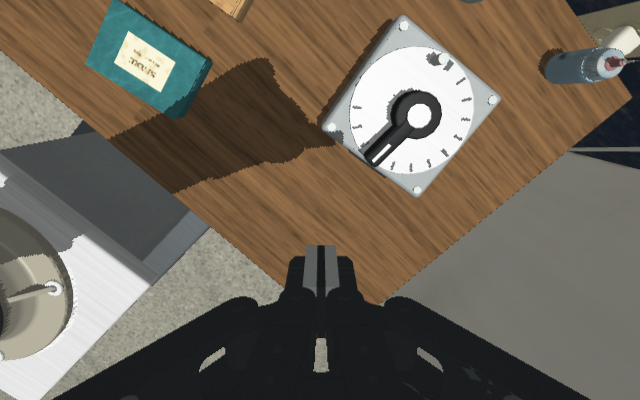

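Run:
```python
from h import *
import pickle
c1,c2=[pickle.load(open(f'w{i}.p','rb')) for i in(1,2)]
T=lambda a,b:two(ray(0,a,c1),ray(0,b,c2))
for n,a,b in[('hub',(295,83),(420,115)),('end',(255,131),(372,160)),('cR',(384,68),(498,99)),('cF',(313,169),(417,195)),('cL',(212,98),(323,128))]: print(n,T(a,b)[0].round(4),T(a,b)[1].round(4))
for p in[(404,16),(498,99),(417,195),(323,128)]: print('c45',onz(0,p,.045,c2).round(4))
print('hub',onz(0,(295,83),.074,c1),onz(0,(420,115),.074,c2)); print('end',onz(0,(255,131),.074,c1),onz(0,(372,160),.074,c2)); print('post',onz(0,(437,59),.071,c2))
# hub white blob
for i,c,p in((1,c1,(295,83)),(2,c2,(420,115))):
    g=cv2.imread(f'pics/w{i}.png',0);n,l,st,ce=cv2.connectedComponentsWithStats((g>200).astype(np.uint8));k=l[p[1],p[0]];print(st[k],ce[k],onz(0,ce[k],.074,c))
```

```text
hub [ 0.5288 -0.2238  0.0757] 0.0004
end [ 0.4703 -0.2263  0.0644] 0.0001
cR [ 0.596  -0.2722  0.0488] 0.0005
cF [ 0.4782 -0.2946  0.0405] 0.0011
cL [ 0.457  -0.173   0.0345] 0.0018
c45 [ 0.5799 -0.1538  0.045 ]
c45 [ 0.597  -0.2737  0.045 ]
c45 [ 0.4778 -0.293   0.045 ]
c45 [ 0.457  -0.1726  0.045 ]
hub [ 0.52855041 -0.22381067  0.074     ] [ 0.5291732  -0.22414902  0.074     ]
end [ 0.47247974 -0.22675025  0.074     ] [ 0.47061382 -0.22388153  0.074     ]
post [ 0.57075116 -0.19885503  0.071     ]
[283  71  24  25 484] [294.50619835  83.04132231] [ 0.52821849 -0.2235279   0.074     ]
[408 104  23  24 439] [418.82004556 115.30523918] [ 0.52824562 -0.22359942  0.074     ]
```

arm_command([
  [0.06,0.006,0,0,0,0,0],
  [0,0,-0.06,0,0,0,0],
  [0,0,-0.06,0,0,0,0],
  [0,0,-0.05,0,0,0,0],
  [0,0,-0.018,0,0,0,0],
  [0,0,0,0,0,0,0],
  [0,0,0,0,0,0,0],
])

```text
time: 2.25
tool_pos: [0.4885, -0.1923, 0.0589]
tool_rot: [179.9, -0.0, 44.9]
force: [0.2, -0.3, 0.4]
opening: 0.0004
finger_force: 0.0
```

Run:
```python
from h import *
a=np.radians(np.arange(141,345,15));p=.05*np.c_[np.cos(a),np.sin(a)]
print(np.diff(p,axis=0).round(4).tolist());print((p+[.5283,-.2237]).round(4).tolist())
print(status.get_state()['tool_pos'])
```

```text
[[-0.0068, -0.0111], [-0.0037, -0.0125], [-0.0003, -0.013], [0.003, -0.0127], [0.0062, -0.0115], [0.009, -0.0095], [0.0111, -0.0068], [0.0125, -0.0037], [0.013, -0.0003], [0.0127, 0.003], [0.0115, 0.0062], [0.0095, 0.009], [0.0068, 0.0111]]
[[0.4894, -0.1922], [0.4826, -0.2034], [0.4789, -0.2159], [0.4786, -0.2289], [0.4816, -0.2416], [0.4878, -0.2531], [0.4968, -0.2626], [0.508, -0.2694], [0.5205, -0.2731], [0.5335, -0.2734], [0.5462, -0.2704], [0.5577, -0.2642], [0.5672, -0.2552], [0.574, -0.244]]
[ 0.48854064 -0.1922554   0.05894941]
```

arm_command([
  [-0.006,-0.011,0,0,0,0,0],
  [-0.0037,-0.0125,0,0,0,0,0],
  [-0.0003,-0.013,0,0,0,0,0],
  [0.003,-0.0127,0,0,0,0,0],
  [0.0062,-0.0115,0,0,0,0,0],
  [0.009,-0.0095,0,0,0,0,0],
  [0.011,-0.0068,0,0,0,0,0],
])

```text
time: 3.12
tool_pos: [0.5072, -0.2688, 0.0581]
tool_rot: [-180.0, 0.0, 45.0]
force: [-0.1, 0.6, -0.4]
opening: 0.0002
finger_force: 0.5
```

arm_command([
  [0.0125,-0.0037,0,0,0,0,0],
  [0.013,-0.0003,0,0,0,0,0],
  [0.0127,0.003,0,0,0,0,0],
  [0.0115,0.006,0,0,0,0,0],
  [0.0095,0.009,0,0,0,0,0],
  [0,0,0,0,0,0,0],
])

```text
time: 3.88
tool_pos: [0.5674, -0.2523, 0.0585]
tool_rot: [180.0, -0.1, 45.2]
force: [0.8, 0.4, 0.5]
opening: 0.0002
finger_force: 0.0
```

arm_command([
  [0.004,0.006,0,0,0,0,0],
  [0.002,0.004,0,0,0,0,0],
  [0,0,0,0,0,0,0],
])

```text
time: 4.25
tool_pos: [0.5721, -0.2436, 0.0584]
tool_rot: [180.0, -0.0, 45.0]
force: [0.0, 0.2, 0.7]
opening: -0.0001
finger_force: 0.0
```

arm_command([
  [0,0.004,0,0,0,0,0],
  [0,0.002,0,0,0,0,0],
  [0,0,0,0,0,0,0],
])

```text
time: 4.62
tool_pos: [0.5722, -0.2391, 0.0585]
tool_rot: [179.9, 0.0, 45.0]
force: [1.8, -3.8, -0.9]
opening: 0.0004
finger_force: 2.1
```

arm_command([
  [0,0.003,0,0,0,0,0],
  [0,0.002,0,0,0,0,0],
  [0,0,0,0,0,0,0],
])

```text
time: 5.0
tool_pos: [0.5721, -0.2383, 0.0588]
tool_rot: [179.7, 0.1, 44.8]
force: [1.8, -13.9, -3.4]
opening: -0.0001
finger_force: 6.5
```

Run:
```python
from h import *
im=snapshot('wrist')[:,:,::-1];cv2.imwrite('pics/w3.png',im);print(status.get_state()['force'])
```

```text
[  2.07840543 -12.58212596  -2.24062317]
```

View pics/w3.png

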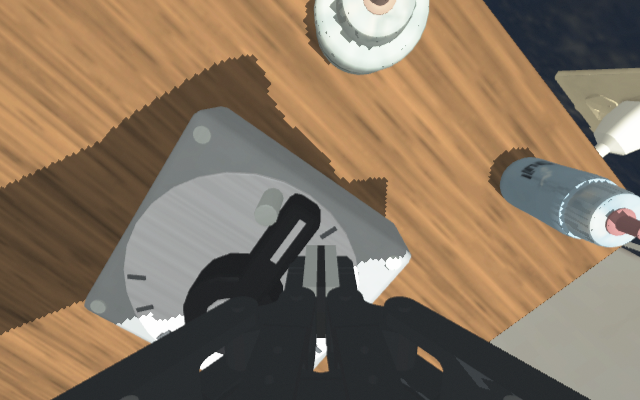

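arm_command([
  [0,-0.03,0,0,0,0,0],
  [0,0,0.06,0,0,0,0],
  [0,0,0.06,0,0,0,0],
  [0,0,0.06,0,0,0,0],
  [-0.02,0.05,0.03,0,0,0,0],
  [-0.02,0.06,0,0,0,-0.166,0],
  [-0.02,0.06,0,0,0,-0.166,0],
  [-0.02,0.06,0,0,0,-0.166,0],
  [-0.01,0.06,0,0,0,-0.166,0],
  [0,0.05,0,0,0,0,0],
  [0,0,0,0,0,0,0],
  [0,0,0,0,0,0,0],
])

```text
time: 6.55
tool_pos: [0.4836, 0.0693, 0.2681]
tool_rot: [180.0, 0.1, 7.9]
force: [-0.0, -0.1, 0.4]
opening: 0.0002
finger_force: 0.0
```

Run:
```python
from h import *
import pickle
s=status.get_state();print(s['time'],s['tool_pos'],s['tool_rot'],s['joint_pos'],s['force'])
c=camera_info('wrist');im=snapshot('wrist')[:,:,::-1];cv2.imwrite('pics/w4.png',im);pickle.dump(c,open('w4.p','wb'))
```

```text
6.55 [0.48359912 0.06928648 0.26812682] [1.79995290e+02 5.66245922e-02 7.87542524e+00] [ -4.19743804   8.24241338 -12.44429261 110.69790841   2.01354724
  61.32237441 -99.61002273] [-0.01032831 -0.11843136  0.43292731]
```

arm_command([
  [0.02,0.06,0.02,0,0,0,1],
  [0,0.06,0,0,0,0,1],
  [0,0.03,0,0,0,0,1],
  [0,0,0,0,0,0,1],
  [0,0,0,0,0,0,1],
])

```text
time: 7.22
tool_pos: [0.5034, 0.2138, 0.2868]
tool_rot: [179.9, 0.0, 7.7]
force: [0.8, -0.7, -0.4]
opening: 0.0852
finger_force: 0.0
```

Run:
```python
from h import *
import pickle
s=status.get_state();print(s['time'],s['tool_pos'],s['tool_rot'],s['opening'],s['force'])
c=camera_info('wrist');im=snapshot('wrist')[:,:,::-1];cv2.imwrite('pics/w5.png',im);pickle.dump(c,open('w5.p','wb'))
a=cv2.imread('pics/w4.png');cv2.imwrite('pics/w45.png',np.vstack([a[:300],im[:300]]))
```

```text
7.225 [0.50341662 0.21377543 0.28681848] [1.79935502e+02 4.05723695e-02 7.68099898e+00] 0.0852396819769036 [ 0.7558772  -0.71937738 -0.35318634]
```

View pics/w45.png

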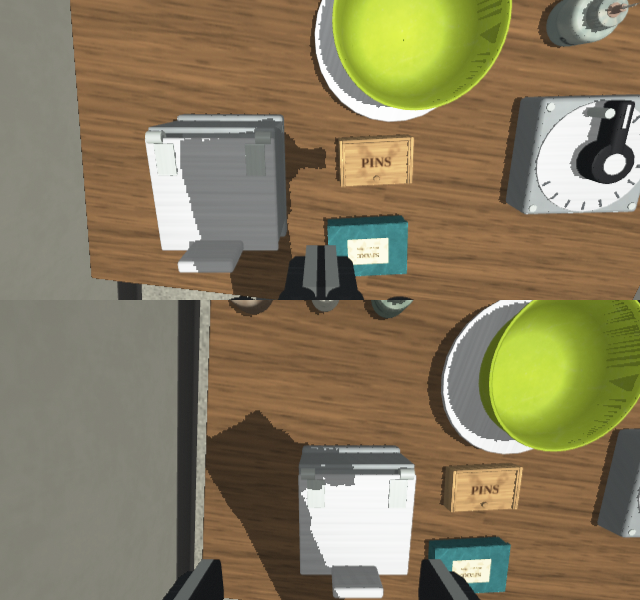

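Run:
```python
from h import *
a=cv2.imread('pics/w4.png');b=cv2.imread('pics/w5.png')
f=lambda i,x,y:cv2.resize(i[y:y+50,x:x+130],(780,300),interpolation=cv2.INTER_NEAREST)
cv2.imwrite('pics/tabz.png',np.vstack([f(a,155,232),f(b,290,256)]))
```

```text
(no output)
```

View pics/tabz.png

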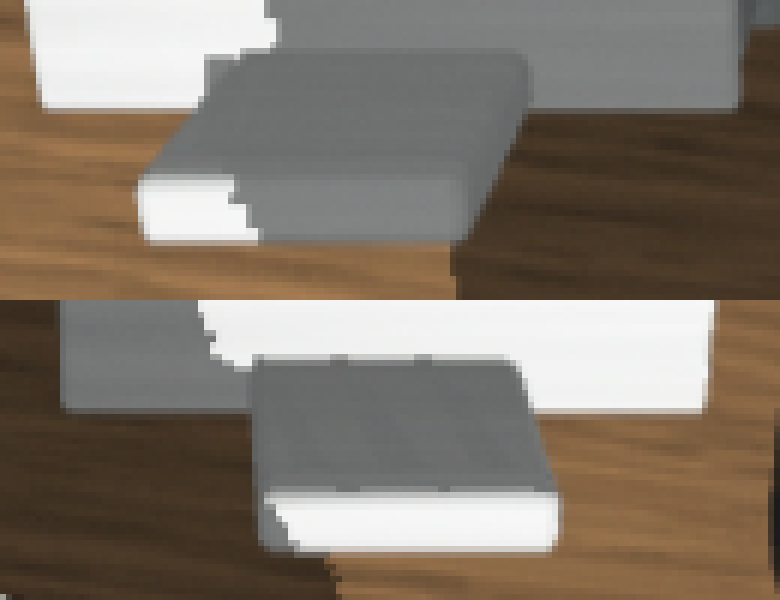

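Run:
```python
from h import *
import pickle
c1,c2=[pickle.load(open(f'w{i}.p','rb')) for i in(4,5)]
A=lambda x,y:(155+x/6-.5,232+y/6-.5)
B=lambda x,y:(290+x/6-.5,256+y/6-.5)
for n,a,b in[('tBL',A(137,178),B(263,194)),('tBR',A(466,178),B(558,192)),('tFR',A(468,240),B(556,250)),('tFL',A(145,240),B(264,250)),
 ('fL',A(40,108),B(60,110)),('fR',A(740,108),B(706,110)),('pinL',(150.5,132),(303,169)),('pinR',(266,136),(408,172))]:
    p,e=two(ray(0,a,c1),ray(0,b,c2));z=.141 if n[0]=='t' else .096
    print(n,p.round(4),round(e,4),onz(0,a,z,c1).round(4),onz(0,b,z,c2).round(4))
```

```text
tBL [0.3962 0.1865 0.1388] 0.0 [0.3975 0.1856 0.141 ] [0.3976 0.1867 0.141 ]
tBR [0.402  0.1382 0.1373] 0.0 [0.4042 0.1374 0.141 ] [0.4043 0.1393 0.141 ]
tFR [0.3924 0.137  0.139 ] 0.0003 [0.3938 0.1365 0.141 ] [0.3935 0.1376 0.141 ]
tFL [0.3863 0.1849 0.1396] 0.0001 [0.3872 0.1843 0.141 ] [0.3871 0.185  0.141 ]
fL [0.3804 0.2207 0.0938] 0.0001 [0.3816 0.2197 0.096 ] [0.3818 0.2207 0.096 ]
fR [0.397  0.1016 0.0945] 0.0002 [0.3979 0.1015 0.096 ] [0.3977 0.1022 0.096 ]
pinL [0.4995 0.2311 0.0913] 0.0 [0.5004 0.2289 0.096 ] [0.5007 0.231  0.096 ]
pinR [0.5106 0.1244 0.0912] 0.0002 [0.5113 0.1237 0.096 ] [0.5117 0.1258 0.096 ]
```

arm_command([
  [-0.054,-0.026,0,0,0,0,1],
  [-0.054,-0.026,-0.02,0,0,0,1],
  [0,0,-0.06,0,0,0,1],
  [0,0,-0.03,0,0,0,1],
  [0,0,0,0,0,0,1],
  [0,0,0,0,0,0,1],
])

```text
time: 8.02
tool_pos: [0.3966, 0.164, 0.1786]
tool_rot: [-180.0, -0.1, 7.8]
force: [0.2, -0.2, 0.6]
opening: 0.0855
finger_force: 0.0
```

Run:
```python
from h import *
s=status.get_state();print(s['joint_pos'],s['tool_pos'])
```

```text
[ -13.65188987    8.99981011  -18.65533982  123.34729131    3.87395242
   48.09412107 -116.92618857] [0.39655545 0.16400404 0.17855741]
```

arm_command([
  [-0.001,-0.002,-0.04,0,0,0,1],
  [0,0,-0.026,0,0,0,1],
  [0,0,0,0,0,0,1],
  [0,0,0,0,0,0,0],
  [0,0,0,0,0,0,0],
  [0,0,0,0,0,0,0],
  [0,0,0,0,0,0,0],
], squeeze=25)

```text
time: 8.9
tool_pos: [0.3956, 0.1622, 0.113]
tool_rot: [180.0, -0.1, 7.8]
force: [-0.6, -3.1, 9.0]
opening: 0.0494
finger_force: 28.3
```

Run:
```python
from h import *
# arc deltas of the grasp point (about hinge, box frame -> world)
t=np.array([.3955,.1617]);u=np.array([np.cos(np.radians(7.8)),np.sin(np.radians(7.8))])
s=status.get_state();print(s['joint_pos'],s['tool_pos'])
g=s['tool_pos'][2]+.0187; gx=(np.array(s['tool_pos'][:2])-t)@u-.109; gz=g-.093;print(gx,gz)
r=np.hypot(gx,gz);a0=np.arctan2(gz,-gx)
f=np.arange(0,1.61,.1);x=-r*np.cos(a0+f);z=r*np.sin(a0+f)
for k in range(len(f)-1): print(round(f[k+1],2),(np.diff(x)[k]*u).round(4),np.diff(z)[k].round(4), (x[k+1]+.06).round(3),(z[k+1]+.093).round(3))
```

```text
[ -14.88754116   15.05086547  -17.89719     126.982696      7.44754125
   38.77823507 -120.16904866] [0.39561948 0.1621602  0.11298397]
-0.1088191723076832 0.03868397306578186
0.1 [0.0044 0.0006] 0.0107 -0.044 0.142
0.2 [0.0054 0.0007] 0.0102 -0.039 0.153
0.3 [0.0064 0.0009] 0.0096 -0.033 0.162
0.4 [0.0073 0.001 ] 0.0089 -0.025 0.171
0.5 [0.0081 0.0011] 0.0081 -0.017 0.179
0.6 [0.0089 0.0012] 0.0073 -0.008 0.186
0.7 [0.0096 0.0013] 0.0063 0.002 0.193
0.8 [0.0101 0.0014] 0.0053 0.012 0.198
0.9 [0.0106 0.0015] 0.0043 0.023 0.202
1.0 [0.011  0.0015] 0.0032 0.034 0.205
1.1 [0.0113 0.0015] 0.0021 0.045 0.208
1.2 [0.0114 0.0016] 0.0009 0.057 0.208
1.3 [0.0114 0.0016] -0.0002 0.068 0.208
1.4 [0.0114 0.0016] -0.0014 0.08 0.207
1.5 [0.0112 0.0015] -0.0025 0.091 0.204
1.6 [0.0109 0.0015] -0.0036 0.102 0.201
```

arm_command([
  [0.0044,0.0006,0.0107,0,0,0,0],
  [0.0054,0.0007,0.0102,0,0,0,0],
  [0.0064,0.0009,0.0096,0,0,0,0],
  [0.0073,0.001,0.0089,0,0,0,0],
  [0.0081,0.0011,0.0081,0,0,0,0],
  [0.0089,0.0012,0.0073,0,0,0,0],
  [0.0096,0.0013,0.0063,0,0,0,0],
  [0.0101,0.0014,0.0053,0,0,0,0],
  [0,0,0,0,0,0,0],
])

```text
time: 10.02
tool_pos: [0.4562, 0.1703, 0.1786]
tool_rot: [180.0, -0.1, 7.8]
force: [-2.1, -6.0, 2.9]
opening: 0.0496
finger_force: 26.7
```

Run:
```python
from h import *
s=status.get_state();print(s['joint_pos'],s['tool_pos'],s['tool_rot'])
```

```text
[ -12.81377685   14.30549962  -17.30171777  116.51804709    5.57619199
   49.84260798 -115.41301655] [0.45624059 0.17027268 0.17857353] [ 1.79991947e+02 -1.00192871e-01  7.79264398e+00]
```

arm_command([
  [0.0106,0.0015,0.0043,0,0,0,0],
  [0.011,0.0015,0.0032,0,0,0,0],
  [0.0113,0.0015,0.0021,0,0,0,0],
  [0.0114,0.0016,0.0009,0,0,0,0],
  [0.0114,0.0016,-0.0002,0,0,0,0],
  [0.0114,0.0016,-0.0014,0,0,0,0],
  [0.0112,0.0015,-0.0025,0,0,0,0],
  [0.0109,0.0015,-0.0036,0,0,0,0],
  [0.0106,0.0015,-0.0046,0,0,0,0],
  [0.0101,0.0014,-0.0056,0,0,0,0],
  [0,0,0,0,0,0,0],
])

```text
time: 11.4
tool_pos: [0.5672, 0.1851, 0.171]
tool_rot: [180.0, -0.2, 7.8]
force: [1.3, -4.6, 2.9]
opening: 0.0494
finger_force: 25.8
```

Run:
```python
from h import *
s=status.get_state();print(s['joint_pos'],s['tool_pos'],s['tool_rot'])
cv2.imwrite('pics/s6.png',np.vstack([snapshot('scene')[150:350,180:500],snapshot('wrist')[::2,::2]])[:,:,::-1])
```

```text
[ -12.49394258   24.32739104  -15.02075938  102.90539269    7.7268082
   53.55400827 -113.05265555] [0.56719186 0.18513099 0.17098257] [179.9877599   -0.21620274   7.76771743]
```

View pics/s6.png

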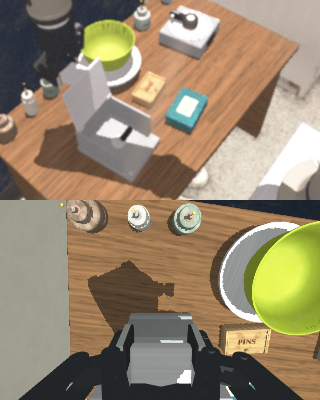

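arm_command([
  [0,0,0,0,0,0,1],
  [0,0,0,0,0,0,1],
  [0,0,0,0,0,0,1],
  [0,0,0.05,0,0,0,1],
  [0,0,0.05,0,0,0,1],
  [0,0,0,0,0,0,0],
])

```text
time: 12.25
tool_pos: [0.5669, 0.1873, 0.2751]
tool_rot: [-179.9, -0.5, 7.9]
force: [0.1, 0.0, -0.2]
opening: 0.0698
finger_force: 0.0
```

arm_command([
  [-0.02,-0.003,0,0,0,0.174,0],
  [-0.02,-0.003,0,0,0,0.174,0],
  [-0.02,-0.003,0,0,0,0.174,0],
  [-0.02,-0.003,0,0,0,0.174,0],
  [-0.02,-0.003,0,0,0,0.174,0],
  [-0.02,-0.003,0,0,0,0.174,0],
  [-0.02,-0.003,0,0,0,0.174,0],
  [-0.02,-0.003,0,0,0,0.174,0],
  [-0.013,0,0,0,0,0.174,0],
  [0,0,0,0,0,0,0],
])

```text
time: 13.5
tool_pos: [0.3907, 0.1615, 0.2698]
tool_rot: [-180.0, 0.0, 97.5]
force: [0.3, 0.1, -0.2]
opening: -0.0003
finger_force: 0.0
```

Run:
```python
from h import *
s=status.get_state();print(s['joint_pos'],s['tool_pos'],s['tool_rot'])
import cv2
cv2.imwrite('pics/w7.png',snapshot('wrist')[:,:,::-1])
```

```text
[ -1.72507209   2.53291228 -29.62252498 117.05190677   1.44997759
  60.80442526 -24.50681883] [0.39070662 0.16153756 0.26978275] [-1.79959272e+02  3.33407337e-02  9.75252490e+01]
```

arm_command([
  [0,0,-0.05,0,0,0,0],
  [0,0,-0.05,0,0,0,0],
  [0,0,-0.05,0,0,0,0],
  [0,0,-0.04,0,0,0,0],
  [0,0,-0.02,0,0,0,0],
  [0,0,0,0,0,0,0],
  [0,0,0,0,0,0,0],
])

```text
time: 14.42
tool_pos: [0.3923, 0.1621, 0.0609]
tool_rot: [180.0, -0.0, 97.5]
force: [-0.6, -0.0, 0.2]
opening: -0.0002
finger_force: 0.0
```

arm_command([
  [0.008,0.001,0,0,0,0,0],
  [0.008,0.001,0,0,0,0,0],
  [0.008,0.001,0,0,0,0,0],
  [0.008,0.001,0,0,0,0,0],
  [0.008,0.001,0,0,0,0,0],
  [0.008,0.001,0,0,0,0,0],
  [0,0,0,0,0,0,0],
])

```text
time: 15.3
tool_pos: [0.4405, 0.1679, 0.0604]
tool_rot: [180.0, -0.0, 97.5]
force: [-0.2, 0.7, -0.8]
opening: -0.0001
finger_force: 0.0
```

arm_command([
  [0.003,0.0005,0,0,0,0,0],
  [0.003,0.0005,0,0,0,0,0],
  [0,0,0,0,0,0,0],
])

```text
time: 15.68
tool_pos: [0.4458, 0.1688, 0.0604]
tool_rot: [180.0, -0.0, 97.6]
force: [0.4, -0.5, -0.5]
opening: -0.0003
finger_force: 0.1
```

arm_command([
  [0.003,0.0005,0,0,0,0,0],
  [0.002,0.0003,0,0,0,0,0],
  [0,0,0,0,0,0,0],
])

```text
time: 16.05
tool_pos: [0.4476, 0.1689, 0.0599]
tool_rot: [-179.7, 0.1, 97.6]
force: [-9.4, -1.3, 7.2]
opening: -0.0002
finger_force: 5.5
```

arm_command([
  [0.002,0.0003,0,0,0,0,0],
  [0.002,0.0003,0,0,0,0,0],
  [0,0,0,0,0,0,0],
])

```text
time: 16.42
tool_pos: [0.4481, 0.1689, 0.0596]
tool_rot: [-179.3, 0.2, 97.7]
force: [-19.5, -2.1, 17.0]
opening: 0.0001
finger_force: 11.7
```

arm_command([
  [-0.02,-0.003,0,0,0,0,0],
  [-0.02,-0.003,0,0,0,0,0],
  [0,0,0.05,0,0,0,0],
  [0,0,0.06,0,0,0,0],
  [0,0,0.06,0,0,0,0],
  [0,0,0.04,0,0,0,0],
  [0,0,0,0,0,-0.174,0],
  [0,0,0,0,0,-0.174,0],
  [0,0,0,0,0,-0.174,0],
  [0,0,0,0,0,0,0],
  [0,0,0,0,0,0,0],
])

```text
time: 17.8
tool_pos: [0.4147, 0.1642, 0.2705]
tool_rot: [180.0, -0.0, 67.9]
force: [0.2, -1.1, -0.0]
opening: 0.0002
finger_force: 0.0
```

Run:
```python
from h import *
s=status.get_state();print(s['joint_pos'],s['tool_pos'],s['tool_rot'])
```

```text
[ -1.51893644   5.01260887 -29.42442127 114.50828011   2.81227848
  61.13936165 -54.34537392] [0.41468624 0.16415196 0.27045193] [ 1.79990214e+02 -8.71650370e-03  6.78618496e+01]
```

arm_command([
  [0.025,0.0035,0,0,0,-0.175,1],
  [0.025,0.0035,0,0,0,-0.175,1],
  [0.025,0.0035,0,0,0,-0.175,1],
  [0.025,0.0035,0,0,0,-0.175,1],
  [0.025,0.0035,0,0,0,-0.175,1],
  [0.0275,0.0035,0,0,0,-0.174,1],
  [0,0,0,0,0,0,1],
  [0,0,0,0,0,0,1],
])

```text
time: 18.8
tool_pos: [0.5664, 0.1852, 0.2701]
tool_rot: [-180.0, 0.1, 7.8]
force: [0.7, 0.6, 0.3]
opening: 0.0859
finger_force: 0.0
```

Run:
```python
from h import *
cv2.imwrite('pics/s8.png',np.vstack([snapshot('wrist')[::,::],cv2.resize(snapshot('scene')[200:330,220:428],(640,400))])[::,:,::-1][:, :][::1][:800])
im=cv2.imread('pics/s8.png');cv2.imwrite('pics/s8.png',cv2.resize(im,(480,600),interpolation=cv2.INTER_AREA))
s=status.get_state();print(s['tool_pos'],s['tool_rot'],s['opening'])
```

```text
[0.56632421 0.18511347 0.27042121] [1.79996694e+02 2.07510197e-02 7.70317869e+00] 0.08530932233756466
```

View pics/s8.png

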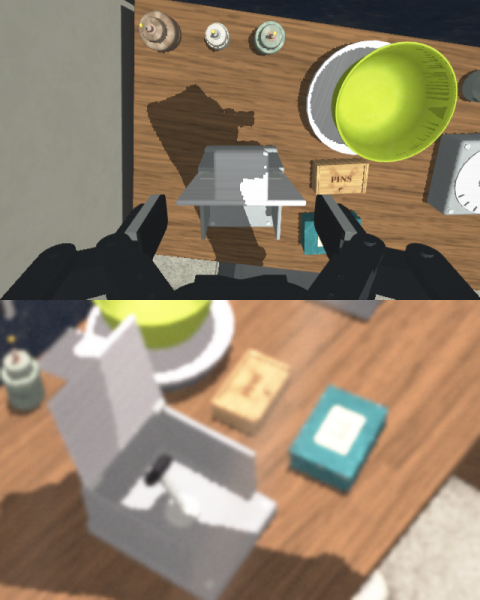

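arm_command([
  [0.0008,0,-0.04,0,0,0,1],
  [0,0,-0.04,0,0,0,1],
  [0,0,-0.019,0,0,0,1],
  [0,0,0,0,0,0,1],
  [0,0,0,0,0,0,0],
  [0,0,0,0,0,0,0],
  [0,0,0,0,0,0,0],
  [0,0,0,0,0,0,0],
])

```text
time: 19.9
tool_pos: [0.5694, 0.1853, 0.1728]
tool_rot: [-180.0, -0.2, 7.5]
force: [2.2, -1.1, 5.6]
opening: 0.0495
finger_force: 27.2
```

arm_command([
  [-0.0101,-0.0014,0.0056,0,0,0,0],
  [-0.0106,-0.0015,0.0046,0,0,0,0],
  [-0.0109,-0.0015,0.0036,0,0,0,0],
  [-0.0112,-0.0015,0.0025,0,0,0,0],
  [-0.0114,-0.0016,0.0014,0,0,0,0],
  [-0.0114,-0.0016,0.0002,0,0,0,0],
  [-0.0114,-0.0016,-0.0009,0,0,0,0],
  [-0.0113,-0.0015,-0.0021,0,0,0,0],
  [-0.011,-0.0015,-0.0032,0,0,0,0],
  [-0.0106,-0.0015,-0.0043,0,0,0,0],
  [0,0,0,0,0,0,0],
])

```text
time: 21.28
tool_pos: [0.456, 0.17, 0.1782]
tool_rot: [180.0, 0.2, 7.6]
force: [-0.8, 1.6, 5.8]
opening: 0.0494
finger_force: 32.8
```

arm_command([
  [-0.0101,-0.0014,-0.0053,0,0,0,0],
  [-0.0096,-0.0013,-0.0063,0,0,0,0],
  [-0.0089,-0.0012,-0.0073,0,0,0,0],
  [-0.0081,-0.0011,-0.0081,0,0,0,0],
  [-0.0073,-0.001,-0.0089,0,0,0,0],
  [-0.0064,-0.0009,-0.0096,0,0,0,0],
  [-0.0054,-0.0007,-0.0102,0,0,0,0],
  [-0.0044,-0.0006,-0.0107,0,0,0,0],
  [0,0,0,0,0,0,0],
])

```text
time: 22.4
tool_pos: [0.3966, 0.162, 0.1116]
tool_rot: [-180.0, 0.1, 7.6]
force: [-1.1, 5.7, 0.3]
opening: 0.0492
finger_force: 34.8
```

arm_command([
  [0,0,-0.002,0,0,0,0],
  [0,0,-0.002,0,0,0,0],
  [0,0,0,0,0,0,0],
])

```text
time: 22.78
tool_pos: [0.3962, 0.162, 0.1097]
tool_rot: [179.9, 0.2, 7.6]
force: [-13.0, 1.5, 27.3]
opening: 0.0494
finger_force: 38.0
```

arm_command([
  [0,0,0,0,0,0,1],
  [0,0,0,0,0,0,1],
  [0,0,0,0,0,0,1],
  [0,0,0.03,0,0,0,1],
  [0,0,0.03,0,0,0,1],
  [0,0,0,0,0,0,0],
  [0,0,0,0,0,0,0],
  [0,0,0,0,0,0,0],
  [0,0,0,0,0,0,0],
])

```text
time: 23.9
tool_pos: [0.3974, 0.1615, 0.1677]
tool_rot: [180.0, 0.1, 7.6]
force: [-0.4, 0.0, 0.2]
opening: 0.0122
finger_force: 0.0
```

arm_command([
  [0,0,-0.015,0,0,0,0],
  [0,0,-0.01,0,0,0,0],
  [0,0,-0.004,0,0,0,0],
  [0,0,0,0,0,0,0],
])

```text
time: 24.4
tool_pos: [0.3971, 0.1615, 0.1404]
tool_rot: [179.9, 0.1, 7.6]
force: [-9.2, -4.1, 26.6]
opening: -0.0002
finger_force: 13.4
```

arm_command([
  [0,0,0.05,0,0,0,0],
  [0,0,0.06,0,0,0,0],
  [0,0,0.04,0,0,0,0],
  [0,0,0,0,0,0,0],
  [0,0,0,0,0,0,0],
])

```text
time: 25.02
tool_pos: [0.3974, 0.1613, 0.2883]
tool_rot: [180.0, 0.1, 7.5]
force: [-0.2, 0.1, 0.5]
opening: 0.0002
finger_force: 0.0
```

Run:
```python
from workcell import ticket
print(ticket.hand_in())
```

```text
the job is handed in; nothing more can be done
None
```

The job was handed in at about 25 s with the knob at its zero stop, the lever fully on and the guard shut, each checked by contact force or camera; the hand-in returned no verdict, and the arm never went near the bystanders.

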